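# Clear the strip jig's tray and check its gap with the taper gauge

### The job

Move the two bundles of finished strips from the strip jig's catch tray into the grey tote and let go of them. Then take the taper gauge out of the tool block and slide its blade, tip down, between the jig's two sprung steel plates until it drags snugly on both (a push of about 5 newtons, each plate giving a millimetre or so), without forcing the plates apart. Finish while holding the gauge still at that depth: do not let go of it.

Things in the scene. Friction and masses are not known exactly. Their poses are not given: they have to be found in the camera images.
- jig: Strip jig, fixed: wooden base 130 (x) x 160 (y) x 20 mm carrying two upright steel plates that face each other along jig y, the gap running along jig x. Joined on its -x side: aluminium catch tray, 150 (x) x 230 (y) mm outside, 16 mm high, walls and floor 5 mm, its centre 140 mm along -x from the origin. Origin: centre of the base's underside, below the gap.
- lip_left (a point): Middle of the upper edge of the inner face of the jig's +y plate, 100 mm above the bench. Plate: 50 (jig x) x 8 mm, 65 mm deep below this edge; above it a lip 12 mm wide flares outward at 35 degrees (top 110 mm up) to guide the blade. The free gap between the plates varies from 3.5 to 6 mm; its middle is up to 0.7 mm off the jig's x axis.
- lip_right (a point): The same point on the plate on the jig's -y side.
- post_left: Fixed grey post that carries the +y plate on springs: 50 (jig x) x 22 (y) mm, up to 90 mm above the bench, its near face 34 mm behind the plate's inner face. Origin: at bench height straight below the untouched plate's inner face.
- post_right: The same for the -y plate.
- plate_left (a joint): How far (m) the +y plate is pushed back against its spring: 0 untouched, up to 0.010; stiffness 3 N per mm. Snugly dragging is roughly 1 to 1.5 mm on each plate; beyond 2.5 mm it is forced.
- plate_right (a joint): The same for the -y plate.
- bundle_a: Bundle of three finished wood strips taped together with a paper band, 90 (x) x 24 (y) x 18 (z) mm, about 40 g, lying in the catch tray. Origin: centre of its underside.
- bundle_b: The second bundle, the same as the first.
- tote: Loose grey plastic open box, 220 (x) x 180 (y) x 55 (z) mm, walls and floor 5 mm, 0.8 kg. Origin: centre of its underside.
- block: Wooden tool block, fixed, 150 (x) x 65 (y) x 100 (z) mm. The taper gauge stands in the slot 40 mm from its centre towards -x; a round-handled awl stands in a hole 45 mm from the centre towards +x. Origin: centre of its underside.
- gauge: Taper gauge, 120 g, upright in the block. Steel blade 85 mm long, 25 wide (x), tapering in thickness (y) from 2 mm at the tip to 12.6; above it a dark wooden handle 34 (x) x 26 (y) x 60 mm, z = 85 to 145, its shoulder resting on the block, tip 15 mm above the bench. Origin: blade tip; z up to the handle. Lift it 85 mm to clear the block. In the gap, blade y lies along jig y (either way round).
Things that resemble listed ones, but are neither listed nor needed, are in the scene too. What is shaped like the bundle_a but pink or turquoise is not meant.

How it is judged:
By the outcome, as a careful person would: the job done as asked, in the order asked, and still so for the second after the job is handed in, while the arm keeps its last pose, push and grip.
It also fails if it takes over 64 s, if anything falls off the work surface, if the arm or the gripper's body presses on something with over 40 N, if the wrist force passes 120 N, or if a joint passes its speed limit or range.

### The arm

A 7-joint arm with a two-finger parallel gripper is mounted at the origin on the work surface. World frame = base frame: x ahead of the robot, y to its left, z up, the work surface at z = 0. Lengths are in m, angles in degrees, forces in N, time in s.
With the tool pointing down it reaches from about 0.35 to 0.9 m from the base axis. Payload 8.1 kg.
Tool frame: the origin (TCP) lies midway between the tips of the shut fingers; the grasp point (between the pads) lies 19 mm behind it; z points along the fingers, y is the line along which they close (so a half turn about z gives the same grasp; the last joint's range is limited). The gripper opens to 92 mm and grips with 3 to 60 N. Pads are 19 mm wide; open, the fingers measure 130 mm over their backs; the gripper's body (75 mm by 190 mm) begins 47 mm behind the grasp point.
Start: joints at [57.204, 24.895, 1.432, 90.138, -0.665, 64.973, -4.303], TCP at [0.283, -0.557, 0.191] pointing down, gripper open.
Joint ranges: [-149.89, 149.89], [-25.12, 119.58], [-72.63, 75.52], [4.76, 147.25], [-75.54, 255.54], [6.69, 114.76], [-157.13, 157.13]. Speed limits (degrees/s): [127.2, 127.2, 172.46, 172.46, 180, 180, 180].

### API

Orientations are given as a 3x3 rotation matrix whose columns are the frame's x, y, z axes.
In Python, from cell import manip gives the robot as it stands.
- The arm moves only by the shell command python3 -m creep 'ROWS' [FORCE]. ROWS is JSON, a list that holds one entry, the list of rows, each a list of 7 numbers: the shift along the tool's x, y, z as a fraction of full scale, then the turn, a rotation vector about the tool's x, y, z as a fraction of full scale, then the closure, from -1 (fully open) to 1 (shut). A call has 1 to 12 rows; each row shifts and turns the commanded pose from where the row before left it, along the tool's axes as they then stand; what a row does not reach is not made up. Full scale, the value 1, is 0.025 m for a shift and 0.15 rad for a turn. A row lasts 1/10 s, in which the tool goes at most 50 mm and 8.59 degrees, less where a joint would pass 70% of its speed; a pose out of reach is approached as far as the arm can. A call with a number of a shift or a turn outside -1 to 1 is refused whole. A call with a gripper value outside its range is refused whole. The fingers move at their own pace and stop on an object; FORCE is the grip in N (left out, the last holds). Time passes only in rows, so rows that do not move let the fingers close. It gives the time, the measured TCP pose, the force, the opening and the grip force at its end, in the units of the state.
- manip.observe(): the state, without advancing time (a new reading comes with each control period).
- manip.grab_frame(name): name is "scene" or "top"; returns the picture (384x512x3 uint8, blue, green, red); there is no depth.
- manip.camera_model(name): a dict with "intrinsics" (3x3 intrinsics, pixels), "dist" ([k1, k2, p1, p2, k3] as OpenCV has them; the pictures are not rectified), "xyz" and "orientation" of the camera in the world. Camera axes: x right, y up, looking along -z (the intrinsics and any distortion apply to the point x, -y, -z); pixel columns grow to the right and rows downward; lengths in m; the calibration is good to about 2 mm. A picture is of the moment at which its call begins. camera_model takes no time and is no camera call.
- manip.finish_job(): hands the job in; it is judged then, once.
The state is a dict: "time": time; "q": joint angles; "qvel": joint speeds; "tau": joint torques, N m; "tool_pos": TCP position; "ee_rot": TCP orientation; "ft_force": force on the tool from outside, world axes, zero at the start; "wrist_torque": the same for the moment, N m; "width": finger opening in m; "gripper_force": force on a finger pad.
Only numpy, scipy, OpenCV 4.12 (cv2) and the standard library are available. Lean on these libraries where they do the work, as an engineer would, in place of code of your own. Each camera call takes 0.05 s, during which the arm holds its last target. There are 200 camera calls.

## Working session

There is one attempt and no reset: what is moved stays moved. The work goes in short steps, Python scripts to look and compute and a shell command to move; the robot and the scene stay as the last step left them, time stands still between calls to the robot, and variables do not carry over. Pictures are saved under pics/ and viewed, at most 10 in all, crops included, and the job is handed in when it is done.

```bash
ls; mkdir -p pics; python3 - <<'E'
from cell import manip
import cv2,numpy as np
s=manip.observe();print({k:np.round(v,3).tolist() for k,v in s.items()})
for n in("scene","top"):
    im=manip.grab_frame(n);cv2.imwrite(f"pics/{n}0.png",im)
    c=manip.camera_model(n);print({k:np.round(v,3).tolist() for k,v in c.items() if not isinstance(v,str)})
E
```

```text
pics
{'time': 0.0, 'q': [57.204, 24.938, 1.433, 90.188, -0.665, 64.973, -4.302], 'qvel': [-0.014, -0.031, 0.019, 0.073, 0.008, -0.0, 0.003], 'tau': [-0.001, -66.787, 0.985, -31.446, -0.061, 0.043, 0.0], 'tool_pos': [0.283, -0.557, 0.191], 'ee_rot': [[0.892, 0.453, -0.001], [0.453, -0.892, 0.001], [-0.0, -0.002, -1.0]], 'ft_force': [0.437, -0.565, -0.253], 'wrist_torque': [0.034, 0.071, 0.032], 'gripper_force': 0.0, 'width': 0.092}
{'intrinsics': [[381.381, 0.0, 250.0], [0.0, 381.381, 193.722], [0.0, 0.0, 1.0]], 'dist': [-0.055, 0.0, 0.0, 0.0, 0.0], 'xyz': [1.092, -0.85, 0.685], 'orientation': [[0.873, -0.25, 0.418], [0.487, 0.443, -0.753], [0.003, 0.861, 0.509]]}
{'intrinsics': [[360.052, 0.0, 252.524], [0.0, 360.052, 191.761], [0.0, 0.0, 1.0]], 'dist': [0.005, 0.0, 0.0, 0.0, 0.0], 'xyz': [0.468, -0.013, 0.974], 'orientation': [[0.029, 0.985, -0.17], [-1.0, 0.028, -0.01], [-0.005, 0.17, 0.985]]}
```

View pics/scene0.png

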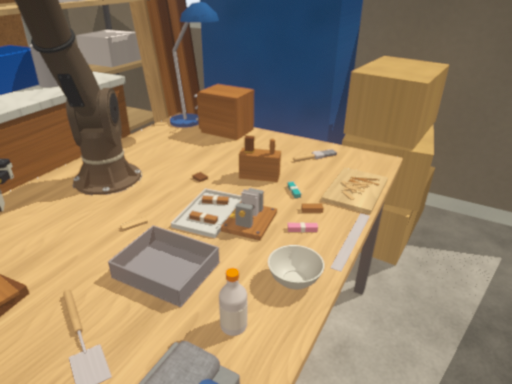

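View pics/top0.png

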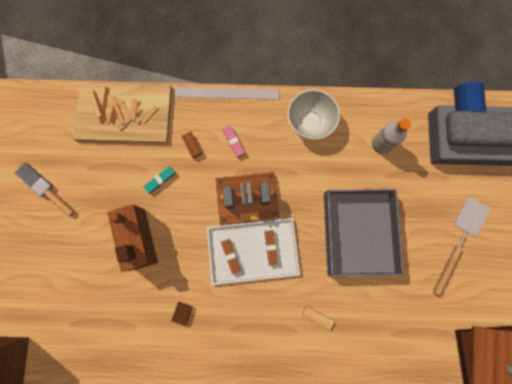

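The scene and top views agree. In the top view: jig base ≈(248,197), tray ≈(253,252) with two brown bundles at (231,256) and (270,248), tote ≈(363,233), block ≈(132,238) with handles at (127,213) and (125,252). A loose brown bar (192,145), pink (234,141) and turquoise (160,180) bars are outside the tray. They aren't meant. I'll confirm with an enlarged crop.

```bash
cat > h.py <<'E'
import cv2,numpy as np
from cell import manip
def und(n,px):
    c=manip.camera_model(n);return cv2.undistortPoints(np.array(px,float).reshape(-1,1,2),np.array(c["intrinsics"]),np.array(c["dist"])).reshape(-1,2)
def ray(n,px):
    c=manip.camera_model(n);u=und(n,px);d=np.c_[u[:,0],-u[:,1],-np.ones(len(u))]@np.array(c["orientation"]).T
    return np.array(c["xyz"]),d
def plane(n,px,z):
    o,d=ray(n,px);return o+d*((z-o[2])/d[:,2:3])
def proj(n,P):
    c=manip.camera_model(n);p=(np.atleast_2d(P)-np.array(c["xyz"]))@np.array(c["orientation"]);p=p*[1,-1,-1]
    return cv2.projectPoints(p,np.zeros(3),np.zeros(3),np.array(c["intrinsics"]),np.array(c["dist"]))[0].reshape(-1,2)
def tri(pa,pb):
    o1,d1=ray("top",[pa]);o2,d2=ray("scene",[pb]);d1,d2=d1[0],d2[0]
    t=np.linalg.lstsq(np.c_[d1,-d2],o2-o1,rcond=None)[0];a,b=o1+t[0]*d1,o2+t[1]*d2
    return (a+b)/2,np.linalg.norm(a-b)
E
python3 - <<'E'
import cv2,numpy as np
t=cv2.imread("pics/top0.png");s=cv2.imread("pics/scene0.png")
a=cv2.resize(t[165:295,205:305],None,fx=4,fy=4,interpolation=cv2.INTER_CUBIC)  #400x520
b=cv2.resize(s[130:190,235:290],None,fx=5,fy=5,interpolation=cv2.INTER_CUBIC) # 275x300
c=cv2.resize(s[180:240,170:280],None,fx=3.6,fy=3.6,interpolation=cv2.INTER_CUBIC) 
o=np.zeros((600,800,3),np.uint8);o[:520,:400]=a;o[:b.shape[0],400:400+b.shape[1]]=b;o[310:310+c.shape[0],402:402+c.shape[1]]=c
cv2.imwrite("pics/crop1.png",o)
E
```

```text
(no output)
```

View pics/crop1.png

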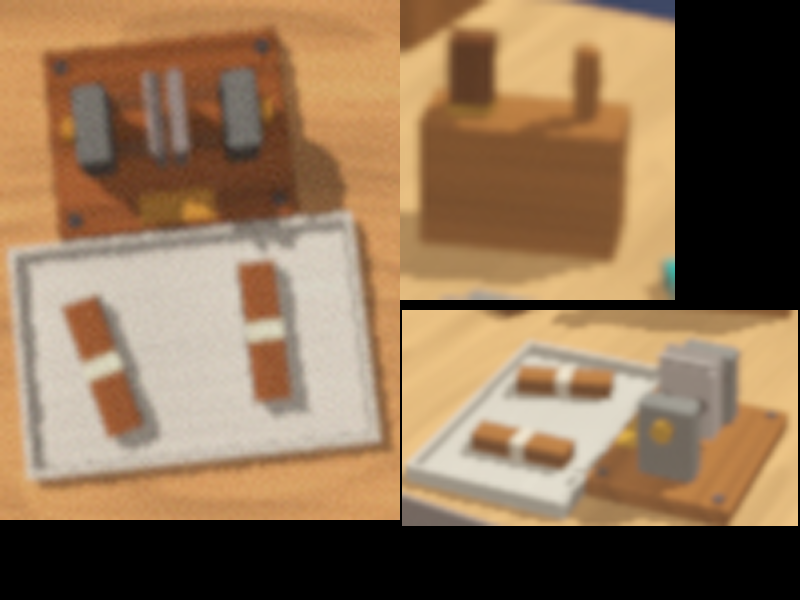

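The crop shows both white-banded brown bundles in the tray. In the scene view the dark rectangular handle (250,143) with the brass ferrule is the gauge, which is (125,252) in the top view. The round one (272,146) is the awl. Next I'll measure.

```bash
cat > m.py <<'E'
from h import *
t=cv2.imread("pics/top0.png");hsv=cv2.cvtColor(t,cv2.COLOR_BGR2HSV);H,S,V=cv2.split(hsv)
def big(mask,roi):
    m=np.zeros_like(mask);x0,y0,x1,y1=roi;m[y0:y1,x0:x1]=mask[y0:y1,x0:x1]
    cs=cv2.findContours(m,cv2.RETR_EXTERNAL,cv2.CHAIN_APPROX_NONE)[0];return max(cs,key=cv2.contourArea).reshape(-1,2)
def rect(c,z,name):
    P=plane("top",c,z)[:,:2];r=cv2.minAreaRect((P*1000).astype(np.float32));b=cv2.boxPoints(r)
    e=[b[1]-b[0],b[2]-b[1]];l=max(e,key=np.linalg.norm);a=np.degrees(np.arctan2(l[1],l[0]))
    print(name,"c",np.round(r[0],1),"size",np.round(r[1],1),"long-axis deg",round((a+90)%180-90,1),"px",c.min(0),c.max(0))
grey=((S<60)&(V>90)).astype(np.uint8)
grey=cv2.morphologyEx(grey,cv2.MORPH_CLOSE,np.ones((3,3)))
rect(big(grey,(203,215,306,292)),.016,"tray")
brown=((S>110)&(H<16)&(V<200)).astype(np.uint8)
for n,r in(("bA",(218,236,244,276)),("bB",(262,228,280,268))):
    rb=((S>80)&(H<16)).astype(np.uint8);rb=cv2.morphologyEx(rb,cv2.MORPH_CLOSE,np.ones((9,9)))
    rect(big(rb,r),.023,n)
rect(big(brown,(212,168,284,226)),.020,"base")
rect(big(((S<75)&(V<140)).astype(np.uint8),(318,180,412,285)),.055,"tote")
for p in[(228,197),(265,194),(243,193.5),(249,192)]:print(p)
for n,x0,y0,x1,y1 in(("posts",216,172,280,216),):
    m=((S<70)).astype(np.uint8)[y0:y1,x0:x1];k,l,st,ce=cv2.connectedComponentsWithStats(m)
    for i in range(1,k):
        if st[i,4]>20:print(st[i],ce[i]+[x0,y0])
o=np.zeros((600,800,3),np.uint8)
o[:600,:400]=cv2.resize(t[200:275,105:155],(400,600),interpolation=cv2.INTER_CUBIC)
o[:240,400:]=cv2.resize(t[175:211,220:280],(400,240),interpolation=cv2.INTER_CUBIC)
s=cv2.imread("pics/scene0.png");o[250:600,400:]=cv2.resize(s[183:225,228:276],(400,350),interpolation=cv2.INTER_CUBIC)
cv2.imwrite("pics/crop2.png",o)
E
python3 m.py
```

```text
tray c [477.3  -7.3] size [150.1 229.2] long-axis deg -82.3 px [207 218] [299 283]
bA c [460.5  49.8] size [90.4 24.7] long-axis deg 22.4 px [221 239] [240 273]
bB c [486.4 -54.7] size [89.8 24.4] long-axis deg 8.7 px [265 230] [277 265]
base c [622.9   5.3] size [151.5 185. ] long-axis deg -87.3 px [215 168] [283 224]
tote c [ 532.1 -285.9] size [215.7 187.2] long-axis deg 2.1 px [325 190] [403 275]
(228, 197)
(265, 194)
(243, 193.5)
(249, 192)
[31 11  5 22 67] [248.91044776 193.32835821]
[ 44  11  10  21 172] [264.59883721 192.89534884]
[25 12  5 21 60] [243.23333333 194.06666667]
[  7  15  11  21 174] [227.74712644 196.71264368]
```

View pics/crop2.png

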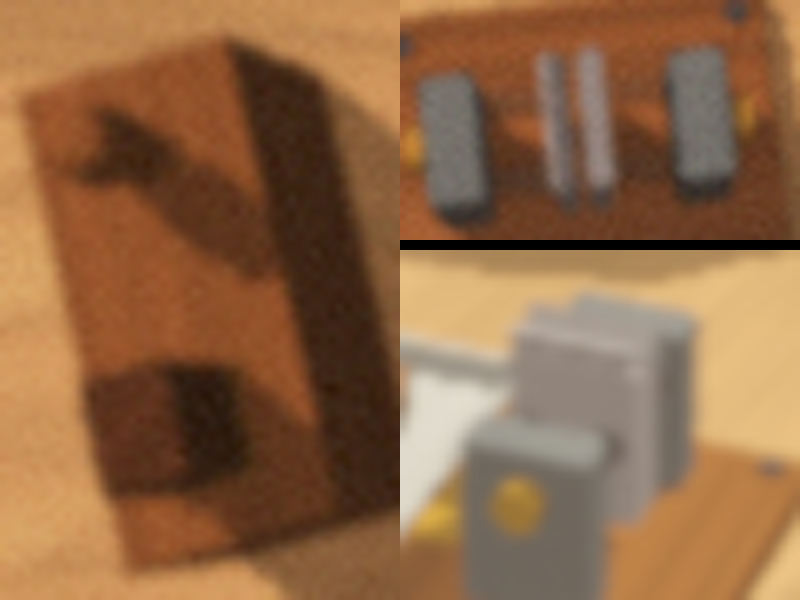

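```bash
cat >> h.py <<'E'
def go(x,y,z,yaw):
    "remaining move in tool units: shift first (before turn), mm world target, yaw of tool x in deg"
    s=manip.observe();R=np.array(s["ee_rot"]);d=np.array([x,y,z])/1000-np.array(s["tool_pos"])
    from scipy.spatial.transform import Rotation as Ro
    c,n=np.cos(np.radians(yaw)),np.sin(np.radians(yaw));T=np.array([[c,n,0],[n,-c,0],[0,0,-1.]])
    print("shift units",np.round(R.T@d/.025,2),"turn units",np.round(Ro.from_matrix(R.T@T).as_rotvec()/.15,2),"tcp",np.round(np.array(s["tool_pos"])*1000,1),"F",np.round(s["ft_force"],1),"w",round(s["width"]*1000,1),"g",round(s["gripper_force"],1),"t",round(s["time"],2))
E
python3 -m creep '[[[0.94,-1,0,0,0,0,0],[0.94,-1,0,0,0,0,0],[0.94,-1,0,0,0,0,0],[0.94,-1,0,0,0,0,0],[0.94,-1,0,0,0,0,0],[0.94,-1,0,0,0,0,0],[0.94,-1,0,0,0,0,0],[0.94,-1,0,0,0,0,0],[0.94,-1,0,0,0,0,0],[0.94,-1,0,0,0,0,0],[0.94,-1,0,0,0,0,0],[0,0,0,0,0,0,0]]]' 40
python3 - <<'E'
from h import *
go(460.5,49.8,90,22.4)
q=lambda L:[(105+x/8,200+y/8) for x,y in L]
h=plane("top",q([(88,378),(178,366),(197,487),(108,497)]),.16)*1000
b=plane("top",q([(20,100),(228,38),(330,510),(130,572)]),.10)*1000
print("handle top",h.round(1)[:,:2].tolist(),h.mean(0).round(1));print("block top",b.round(1)[:,:2].tolist(),b.mean(0).round(1))
a=lambda v:np.degrees(np.arctan2(v[1],v[0])).round(1)
print("block x dir",a(b[0]-b[3]),a(b[1]-b[2]), "handle",a(h[0]-h[3]),a(h[1]-h[2]))
lp=plane("top",[(243.2,194.1),(248.9,193.3)],.105)*1000;po=plane("top",[(264.6,192.9),(227.7,196.7)],.09)*1000
print("plates",lp.round(1).tolist(),"posts",po.round(1).tolist(),"jig by tray",477.3+140*np.cos(np.radians(7.7)),-7.3+140*np.sin(np.radians(7.7)))
E
```

```text
time: 1.3
tool_pos: [0.3901, -0.1906, 0.1914]
ee_rot: [[0.889, 0.458, 0.0], [0.458, -0.889, 0.001], [0.001, -0.001, -1.0]]
ft_force: [0.5, -0.3, 0.6]
width: 0.0458
gripper_force: 0.0
shift units [ 6.91 -7.25  4.07] turn units [-0.01 -0.01  0.57] tcp [ 390.1 -190.6  191.4] F [ 0.5 -0.3  0.6] w 45.8 g 0.0 t 1.3
handle top [[473.8, 297.6], [477.9, 272.7], [444.8, 264.4], [441.4, 288.9]] [459.5 280.9 160. ]
block top [[557.4, 349.1], [578.3, 287.2], [437.6, 244.6], [417.8, 302.6]] [497.8 295.9 100. ]
block x dir 18.5 16.9 handle 14.9 14.0
plates [[611.6, 19.0, 105.0], [613.9, 5.1, 105.0]] posts [[618.6, -33.6, 90.0], [606.4, 57.9, 90.0]] jig by tray 616.037647960077 11.458065958560887
```

```bash

python3 -m creep '[[[0.86,-0.91,0.5,0,0,0,0],[0.86,-0.91,0.5,0,0,0,0],[0.86,-0.91,0.5,0,0,0,0],[0.86,-0.91,0.5,0,0,0,0],[0.86,-0.91,0.5,0,0,0,0],[0.86,-0.91,0.5,0,0,0,0],[0.86,-0.91,0.5,0,0,0,0],[0.89,-0.88,0.5,0,0,0,0],[0,0,0,0,0,0.57,0],[0,0,0,0,0,0,0],[0,0,0,0,0,0,0]]]'
python3 -c "
from h import *
go(460.5,49.8,8.5,22.4)"
```

```text
time: 2.4
tool_pos: [0.4608, 0.0437, 0.0913]
ee_rot: [[0.927, 0.376, -0.001], [0.376, -0.927, -0.001], [-0.001, 0.0, -1.0]]
ft_force: [-0.3, -0.7, -0.1]
width: 0.0457
gripper_force: 0.0
shift units [ 0.08 -0.23  3.31] turn units [ 0.    0.01 -0.04] tcp [460.8  43.7  91.3] F [-0.3 -0.7 -0.1] w 45.7 g 0.0 t 2.4
```

```bash

python3 -m creep '[[[0.08,-0.22,0.7,0,0,0,0],[0,0,0.9,0,0,0,0],[0,0,0.9,0,0,0,0],[0,0,0.5,0,0,0,0],[0,0,0.3,0,0,0,0],[0,0,0,0,0,0,0],[0,0,0,0,0,0,0]]]'
python3 -c "
from h import *
go(460.5,49.8,8.5,22.4)"
```

```text
time: 3.1
tool_pos: [0.4612, 0.0502, 0.0094]
ee_rot: [[0.927, 0.375, 0.001], [0.375, -0.927, -0.0], [0.001, 0.0, -1.0]]
ft_force: [0.0, -0.1, -0.9]
width: 0.0457
gripper_force: 0.0
shift units [-0.03  0.    0.04] turn units [ 0.   -0.   -0.05] tcp [461.2  50.2   9.4] F [ 0.  -0.1 -0.9] w 45.7 g 0.0 t 3.1
```

Grasp, then lift 120 mm.

```bash

python3 -m creep '[[[0,0,0,0,0,0,1],[0,0,0,0,0,0,1],[0,0,0,0,0,0,1],[0,0,0,0,0,0,1],[0,0,0,0,0,0,1],[0,0,-0.4,0,0,0,1],[0,0,-0.8,0,0,0,1],[0,0,-0.9,0,0,0,1],[0,0,-0.9,0,0,0,1],[0,0,-0.8,0,0,0,1],[0,0,0,0,0,0,1]]]' 25
python3 -c "
from h import *
go(532,-316,95,2.1)"
```

```text
time: 4.2
tool_pos: [0.4626, 0.0511, 0.1069]
ee_rot: [[0.927, 0.375, 0.005], [0.375, -0.927, 0.001], [0.005, 0.001, -1.0]]
ft_force: [-0.4, 0.4, -0.4]
width: 0.0006
gripper_force: 0.0
shift units [-2.93 14.65  0.48] turn units [ 0.   -0.03  2.32] tcp [462.6  51.1 106.9] F [-0.4  0.4 -0.4] w 0.6 g 0.0 t 4.2
```

The fingers shut to 0.6 mm, so the grasp missed. I'll look.

```bash
python3 - <<'E'
from h import *
t=manip.grab_frame("top");s=manip.grab_frame("scene");cv2.imwrite("pics/top1.png",t);cv2.imwrite("pics/scene1.png",s)
o=np.zeros((400,800,3),np.uint8);o[:,:400]=cv2.resize(t[190:290,200:300],(400,400),interpolation=cv2.INTER_CUBIC);o[:,400:]=cv2.resize(s[140:240,160:260],(400,400),interpolation=cv2.INTER_CUBIC);cv2.imwrite("pics/c3.png",o)
E
```

```text
(no output)
```

View pics/c3.png

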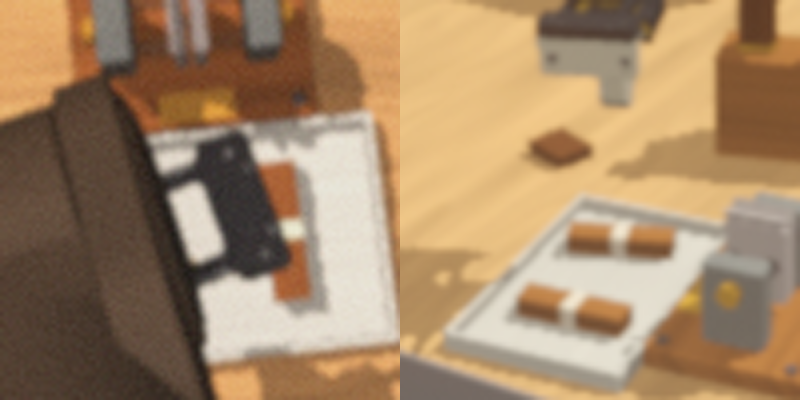

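The crop shows bundle A still in place in the tray (scene ≈(215,199)), with the closed gripper above it (tip ≈ scene (214,165)). I'll check the projections against the reported TCP.

```bash
python3 - <<'E'
from h import *
p=manip.observe()["tool_pos"]
print("tcp proj",proj("scene",p).round(1),proj("top",p).round(1))
print("A proj",proj("scene",[[.4605,.0498,.023],[.4864,-.0547,.023]]).round(1), proj("top",[[.4605,.0498,.023],[.4864,-.0547,.023]]).round(1))
for n in("scene0","scene1"):
    s=cv2.imread(f"pics/{n}.png");h=cv2.cvtColor(s,cv2.COLOR_BGR2HSV)
    m=((h[...,1]>110)&(h[...,0]<14)).astype(np.uint8);m[:, :185]=0;m[:,232:]=0;m[:190]=0;m[225:]=0
    m=cv2.morphologyEx(m,cv2.MORPH_CLOSE,np.ones((7,7)))
    k,l,st,ce=cv2.connectedComponentsWithStats(m)
    for i in range(1,k):
        if st[i,4]>60:print(n,st[i],ce[i].round(1))
print(proj("top",[[.4605,.0498,.023]]), tri((231,256),(215,199)), tri((270.5,248),(203,217)))
E
```

```text
tcp proj [[214.9 176.4]] [[227.8 256.2]]
A proj [[215.7 197.9]
 [204.1 215.1]] [[230.4 256.2]
 [270.8 247.3]]
scene0 [203 200  25   4  63] [215.1 201.6]
scene0 [190 215  27   8  71] [202.4 218.9]
scene1 [203 200  25   4  66] [215.1 201.4]
scene1 [190 215  27   8  71] [202.5 218.9]
[[230.3899132  256.20890706]] (array([0.46016411, 0.04777867, 0.01983067]), np.float64(0.00222039025945391)) (array([ 0.48370033, -0.0551543 ,  0.01549345]), np.float64(0.002703021395055078))
```

```bash
python3 - <<'E'
from h import *
s=manip.observe();p=np.array(s["tool_pos"]);R=np.array(s["ee_rot"])
L=lambda x,y,z:p+R@np.array([x,y,z])
print("near bottom corners",proj("scene",[L(-.0375,.095,-.066),L(.0375,.095,-.066)]).round(1), "far", proj("scene",[L(-.0375,-.095,-.066),L(.0375,-.095,-.066)]).round(1))
print("top near corners",proj("top",[L(-.0375,.095,-.1),L(.0375,.095,-.1)]).round(1),s["q"],s["tau"])
im=cv2.imread("pics/scene1.png");cv2.imwrite("pics/c4.png",cv2.resize(im[110:230,160:280],(600,600),interpolation=cv2.INTER_CUBIC))
E
```

```text
near bottom corners [[194.9 170.8]
 [219.8 172.3]] far [[208.8 145.4]
 [230.7 146.5]]
top near corners [[272.9 257.6]
 [260.4 224.1]] [  2.54746132  17.32326553 -18.88850055 116.97879992   7.63034793
  46.76642564 -88.76901872] [ 4.30823711e-02 -5.02698290e+01 -2.73893617e+00 -2.60205960e+01
 -7.64859142e-02  1.06516789e-02  5.17042272e-02]
```

View pics/c4.png

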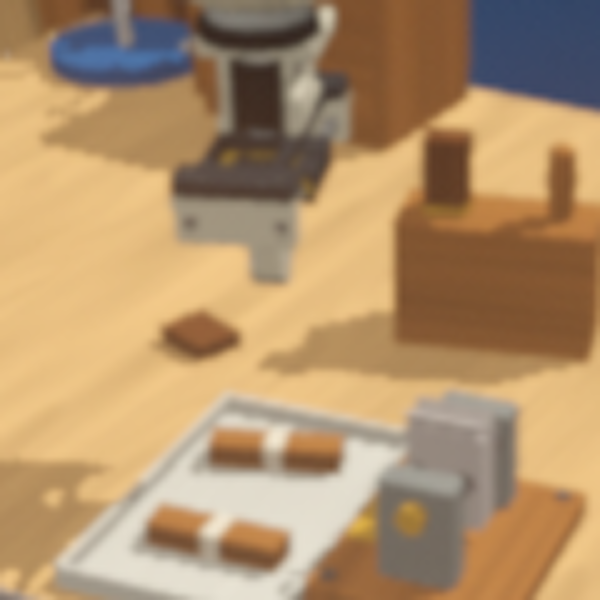

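The crop shows the tool's near lower body edge at scene (195,158), where the reported pose predicts (195,171). The top view agrees laterally, so the tool really sits higher than reported. I'll work out how much.

```bash
python3 - <<'E'
from h import *
s=manip.observe();p=np.array(s["tool_pos"]);R=np.array(s["ee_rot"])
L=lambda x,y,z:p+R@np.array([x,y,z])
for dz in(.02,.03,.035,.04,.045,.05):print(dz,proj("scene",[L(-.0375,.095,-.066-dz),L(.0375,.095,-.066-dz),L(-.009,.012,-dz),L(.009,.012,-dz)]).round(1).tolist())
go(460.5,49.8,8.5,22.4)
E
```

```text
0.02 [[194.4, 164.7], [219.6, 166.2], [211.1, 172.4], [216.6, 172.7]]
0.03 [[194.2, 161.7], [219.4, 163.1], [210.9, 169.6], [216.5, 169.9]]
0.035 [[194.1, 160.1], [219.4, 161.5], [210.8, 168.2], [216.4, 168.5]]
0.04 [[193.9, 158.5], [219.3, 159.9], [210.8, 166.8], [216.3, 167.1]]
0.045 [[193.8, 157.0], [219.2, 158.4], [210.7, 165.4], [216.3, 165.7]]
0.05 [[193.7, 155.4], [219.2, 156.8], [210.6, 164.0], [216.2, 164.3]]
shift units [-0.03  0.02  3.84] turn units [ 0.   -0.01 -0.05] tcp [461.   50.5 104.5] F [-0.1  0.6 -1.1] w 0.1 g 0.0 t 4.3
```

Offset is about +40 mm, so real z ≈ reported + 40. I'll reopen, descend, and probe the height gently by force.

```bash

python3 -m creep '[[[0,0,0,0,0,0,0],[0,0,0.9,0,0,0,0],[0,0,1,0,0,0,0],[0,0,1,0,0,0,0],[0,0,1,0,0,0,0],[0,0,0.8,0,0,0,0],[0,0,0.25,0,0,0,0],[0,0,0,0,0,0,0],[0,0,0,0,0,0,0]]]'
python3 -m creep '[[[0,0,0.08,0,0,0,0],[0,0,0.08,0,0,0,0]]]'
python3 -m creep '[[[0,0,0.08,0,0,0,0],[0,0,0,0,0,0,0]]]'

```

```text
time: 5.2
tool_pos: [0.4609, 0.0507, -0.0195]
ee_rot: [[0.927, 0.375, 0.0], [0.375, -0.927, 0.0], [0.0, 0.0, -1.0]]
ft_force: [-0.3, -0.9, 1.7]
width: 0.0458
gripper_force: 0.0
time: 5.4
tool_pos: [0.4615, 0.0506, -0.0231]
ee_rot: [[0.927, 0.375, 0.002], [0.375, -0.927, 0.0], [0.002, 0.0, -1.0]]
ft_force: [-0.7, -0.3, -0.5]
width: 0.0458
gripper_force: 0.0
time: 5.6
tool_pos: [0.4607, 0.0505, -0.0258]
ee_rot: [[0.927, 0.375, 0.0], [0.375, -0.927, -0.0], [0.0, 0.0, -1.0]]
ft_force: [-0.1, -0.8, -0.7]
width: 0.0459
gripper_force: 0.0
```

```bash

for i in 1 2 3 4; do :; done
python3 -m creep '[[[0,0,0.08,0,0,0,0],[0,0,0,0,0,0,0]]]' | sed -n '2p;4p'
python3 -m creep '[[[0,0,0.08,0,0,0,0],[0,0,0,0,0,0,0]]]' | sed -n '2p;4p'

```

```text
tool_pos: [0.4607, 0.0505, -0.028]
ft_force: [0.5, 0.1, -0.1]
tool_pos: [0.4608, 0.0506, -0.0299]
ft_force: [-0.8, 0.1, -0.6]
```

```bash

python3 -m creep '[[[0,0,0,0,0,0,1],[0,0,0,0,0,0,1],[0,0,0,0,0,0,1],[0,0,0,0,0,0,1]]]' 25

```

```text
time: 6.4
tool_pos: [0.4607, 0.0506, -0.0298]
ee_rot: [[0.927, 0.375, -0.0], [0.375, -0.927, -0.0], [-0.0, 0.0, -1.0]]
ft_force: [-0.2, 0.1, -0.9]
width: 0.0239
gripper_force: 25.0
```

Gripped at 23.9 mm, which matches the bundle. Lift.

```bash

python3 -m creep '[[[0,0,-0.5,0,0,0,1],[0,0,-0.9,0,0,0,1],[0,0,-1,0,0,0,1],[0,0,-0.9,0,0,0,1],[0,0,-0.4,0,0,0,1],[0,0,0,0,0,0,1]]]'
python3 -c "
from h import *
go(532,-316,55,2.1)"
```

```text
time: 7.0
tool_pos: [0.4616, 0.0506, 0.0636]
ee_rot: [[0.927, 0.375, 0.002], [0.375, -0.927, 0.0], [0.002, 0.001, -1.0]]
ft_force: [-0.1, -1.0, -1.0]
width: 0.0234
gripper_force: 25.0
shift units [-2.88 14.65  0.35] turn units [ 0.   -0.02  2.32] tcp [461.6  50.6  63.6] F [-0.1 -1.  -1. ] w 23.4 g 25.0 t 7.0
```

```bash

python3 -m creep '[[[-0.19,0.98,0,0,0,0,1],[-0.19,0.98,0,0,0,0,1],[-0.19,0.98,0,0,0,0,1],[-0.19,0.98,0,0,0,0,1],[-0.19,0.98,0,0,0,0,1],[-0.19,0.98,0,0,0,0,1],[-0.19,0.98,0,0,0,0,1],[-0.19,0.98,0,0,0,0,1],[-0.19,0.98,0,0,0,0,1],[-0.19,0.98,0,0,0,0,1],[-0.19,0.98,0,0,0,0,1],[-0.19,0.98,0,0,0,0,1]]]' >/dev/null
python3 -m creep '[[[-0.19,0.98,0,0,0,0,1],[-0.19,0.98,0,0,0,0,1],[-0.19,0.95,0,0,0,0,1],[0,0,0,0,0,0.8,1],[0,0,0,0,0,0.8,1],[0,0,0,0,0,0.72,1],[0,0,0,0,0,0,1],[0,0,0,0,0,0,1]]]'
python3 -c "
from h import *
cv2.imwrite('pics/scene2.png',manip.grab_frame('scene'))
go(532,-316,-27,2.1)"
```

```text
time: 9.0
tool_pos: [0.5316, -0.3158, 0.0614]
ee_rot: [[0.999, 0.04, -0.002], [0.04, -0.999, 0.0], [-0.002, -0.0, -1.0]]
ft_force: [0.2, -0.4, 0.0]
width: 0.0238
gripper_force: 25.0
shift units [0.01 0.01 3.55] turn units [-0.    0.01  0.02] tcp [ 531.7 -315.9   61.7] F [-0.6  0.1 -0.5] w 23.9 g 25.0 t 9.05
```

View pics/scene2.png

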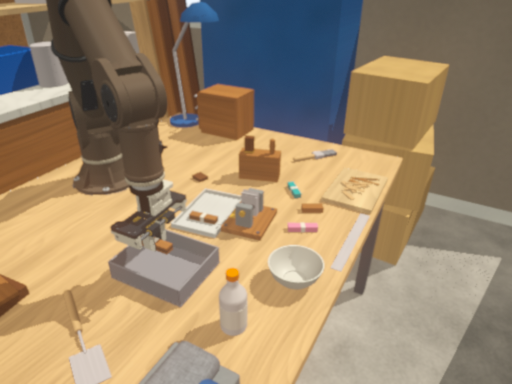

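The bundle (164,245) hangs over the tote (centre ≈(165,262)). Lower and release.

```bash

python3 -m creep '[[[0,0,0.7,0,0,0,1],[0,0,0.9,0,0,0,1],[0,0,0.9,0,0,0,1],[0,0,0.6,0,0,0,1],[0,0,0.3,0,0,0,1],[0,0,0.1,0,0,0,1],[0,0,0,0,0,0,1],[0,0,0,0,0,0,0.25],[0,0,0,0,0,0,0.25],[0,0,0,0,0,0,0.25]]]'

```

```text
time: 10.05
tool_pos: [0.5326, -0.3164, -0.0241]
ee_rot: [[0.999, 0.036, 0.001], [0.036, -0.999, -0.001], [0.001, 0.001, -1.0]]
ft_force: [0.2, 0.5, -0.4]
width: 0.0341
gripper_force: 0.0
```

Raise, then go back for bundle B at (486.4, -54.7), yaw 8.7°.

```bash

python3 -m creep '[[[0,0,-0.6,0,0,0,0.25],[0,0,-1,0,0,0,0.25],[0,0,-1,0,0,0,0.25],[0,0,-0.8,0,0,0,0.25],[0,0,0,0,0,-0.8,0],[0,0,0,0,0,0,0]]]'>/dev/null
python3 -c "
from h import *
go(486.4,-54.2,50,8.7)"
```

```text
shift units [ -0.18 -10.66   0.47] turn units [ 0.01 -0.01  0.04] tcp [ 532.8 -316.5   62.2] F [ 0.1  0.2 -0.3] w 44.2 g 0.0 t 10.65
```

```bash

python3 -m creep '[[[-0.02,-0.97,0,0,0,0,0],[-0.02,-0.97,0,0,0,0,0],[-0.02,-0.97,0,0,0,0,0],[-0.02,-0.97,0,0,0,0,0],[-0.02,-0.97,0,0,0,0,0],[-0.02,-0.97,0,0,0,0,0],[-0.02,-0.97,0,0,0,0,0],[-0.02,-0.97,0,0,0,0,0],[-0.02,-0.97,0,0,0,0,0],[0,-0.97,0.4,0,0,0,0],[0,-0.97,0.5,0,0,0,0],[0,0,0.2,0,0,0,0]]]'>/dev/null
python3 -m creep '[[[0,0,0.2,0,0,0,0],[0,0,0,0,0,0,0]]]'>/dev/null
python3 -c "
from h import *
go(486.4,-54.2,-30,8.7)"
```

```text
shift units [ 0.02 -0.    2.29] turn units [0.   0.01 0.01] tcp [486.  -54.3  27.3] F [0.6 1.1 0.1] w 46.0 g 0.0 t 12.05
```

```bash

python3 -m creep '[[[0,0,0.7,0,0,0,0],[0,0,0.8,0,0,0,0],[0,0,0.5,0,0,0,0],[0,0,0.27,0,0,0,0],[0,0,0,0,0,0,0],[0,0,0,0,0,0,1],[0,0,0,0,0,0,1],[0,0,0,0,0,0,1],[0,0,0,0,0,0,1]]]' 25
python3 -m creep '[[[0,0,-0.5,0,0,0,1],[0,0,-0.9,0,0,0,1],[0,0,-1,0,0,0,1],[0,0,-0.9,0,0,0,1],[0,0,-0.3,0,0,0,1],[0,0,0,0,0,0,1]]]'
python3 -c "
from h import *
go(532,-256,60,3)"
```

```text
time: 12.95
tool_pos: [0.4865, -0.0534, -0.0288]
ee_rot: [[0.988, 0.156, 0.001], [0.156, -0.988, -0.0], [0.001, 0.0, -1.0]]
ft_force: [0.6, -0.6, 3.1]
width: 0.024
gripper_force: 25.0
time: 13.55
tool_pos: [0.4871, -0.0534, 0.0623]
ee_rot: [[0.988, 0.155, 0.003], [0.155, -0.988, -0.0], [0.003, 0.001, -1.0]]
ft_force: [0.3, 0.2, -0.4]
width: 0.0238
gripper_force: 25.0
shift units [0.51 8.28 0.1 ] turn units [ 0.   -0.02  0.69] tcp [487.1 -53.4  62.3] F [ 0.3  0.2 -0.4] w 23.8 g 25.0 t 13.55
```

```bash

python3 -m creep '[[[0.06,0.92,0,0,0,0,1],[0.06,0.92,0,0,0,0,1],[0.06,0.92,0,0,0,0,1],[0.06,0.92,0,0,0,0,1],[0.06,0.92,0,0,0,0,1],[0.06,0.92,0,0,0,0,1],[0.06,0.92,0,0,0,0,1],[0.06,0.92,0,0,0,0,1],[0.06,0.92,0,0,0,0,1],[0,0,0,0,0,0.69,1],[0,0,0,0,0,0,1],[0,0,0,0,0,0,1]]]'
python3 -c "
from h import *
go(532,-256,-25,3)"
```

```text
time: 14.75
tool_pos: [0.5312, -0.2549, 0.06]
ee_rot: [[0.998, 0.056, -0.002], [0.056, -0.998, 0.001], [-0.002, -0.001, -1.0]]
ft_force: [0.2, 0.2, -0.4]
width: 0.0236
gripper_force: 25.0
shift units [0.04 0.05 3.4 ] turn units [-0.01  0.01  0.02] tcp [ 531.2 -254.9   60. ] F [ 0.2  0.2 -0.4] w 23.6 g 25.0 t 14.75
```

```bash

python3 -m creep '[[[0,0.05,0.7,0,0,0,1],[0,0,0.9,0,0,0,1],[0,0,0.8,0,0,0,1],[0,0,0.6,0,0,0,1],[0,0,0.3,0,0,0,1],[0,0,0.05,0,0,0,1],[0,0,0,0,0,0,1],[0,0,0,0,0,0,0.25],[0,0,0,0,0,0,0.25],[0,0,0,0,0,0,0.25]]]'
python3 -m creep '[[[0,0,-0.6,0,0,0,0.25],[0,0,-1,0,0,0,0.25],[0,0,-1,0,0,0,0.25],[0,0,-1,0,0,0,0.25],[0,0,-1,0,0,0,0.25],[0,0,-1,0,0,0,0.25],[0,0,-1,0,0,0,0.25],[0,0,0,0,0,0,-0.4]]]'>/dev/null
python3 -c "
from h import *
cv2.imwrite('pics/scene3.png',manip.grab_frame('scene'))
go(459.6,282,150,17)"
```

```text
time: 15.75
tool_pos: [0.5322, -0.2572, -0.0222]
ee_rot: [[0.999, 0.053, 0.001], [0.053, -0.999, -0.0], [0.001, 0.001, -1.0]]
ft_force: [-0.4, 0.8, -0.1]
width: 0.0342
gripper_force: 0.0
shift units [ -1.8  -21.7   -0.25] turn units [ 0.02 -0.03 -1.63] tcp [ 533.1 -257.4  145.1] F [ 0.  -0.5 -0.8] w 42.1 g 0.0 t 16.6
```

```bash

python3 -m creep '[[[-0.08,-1,0,0,0,0,-0.4],[-0.08,-1,0,0,0,0,-0.4],[-0.08,-1,0,0,0,0,-0.4],[-0.08,-1,0,0,0,0,-0.4],[-0.08,-1,0,0,0,0,-0.4],[-0.08,-1,0,0,0,0,-0.4],[-0.08,-1,0,0,0,0,-0.4],[-0.08,-1,0,0,0,0,-0.4],[-0.08,-1,0,0,0,0,-0.4],[-0.08,-1,0,0,0,0,-0.4],[-0.08,-1,0,0,0,0,-0.4],[-0.08,-1,0,0,0,0,-0.4]]]'>/dev/null
python3 -m creep '[[[-0.08,-0.97,0,0,0,0,-0.4],[-0.08,-0.97,0,0,0,0,-0.4],[-0.08,-0.97,0,0,0,0,-0.4],[-0.08,-0.97,0,0,0,0,-0.4],[-0.08,-0.97,0,0,0,0,-0.4],[-0.08,-0.97,0,0,0,0,-0.4],[-0.08,-0.97,0,0,0,0,-0.4],[-0.08,-0.97,0,0,0,0,-0.4],[-0.08,-0.97,0,0,0,0,-0.4],[-0.08,-0.97,0,0,0,0,-0.4],[0,0,0,0,0,-0.8,-0.4],[0,0,0,0,0,-0.8,-0.4]]]'>/dev/null
python3 -m creep '[[[0,0,0,0,0,0,-0.4],[0,0,0,0,0,0,-0.4]]]'>/dev/null
python3 - <<'E'
from h import *
go(459.6,282,70,16.5)
s=manip.grab_frame('scene');cv2.imwrite('pics/scene4.png',s);a=cv2.imread('pics/scene3.png')
o=np.zeros((600,800,3),np.uint8);o[:400,:400]=cv2.resize(a[215:315,105:230],(400,400));o[:,400:]=cv2.resize(s[60:210,210:310],(400,600),interpolation=cv2.INTER_CUBIC)
cv2.imwrite('pics/c5.png',o)
p=np.array(manip.observe()["tool_pos"]);print(proj("scene",[p,p+[0,0,.04],[.4596,.282,.16]]))
E
```

```text
shift units [0.02 0.01 2.88] turn units [0.   0.   0.01] tcp [459.1 282.  141.9] F [1.1 0.2 0.3] w 64.2 g 0.0 t 19.2
[[249.25115279 141.30989579]
 [249.26928735 131.00099155]
 [249.36027439 136.72736077]]
```

View pics/c5.png

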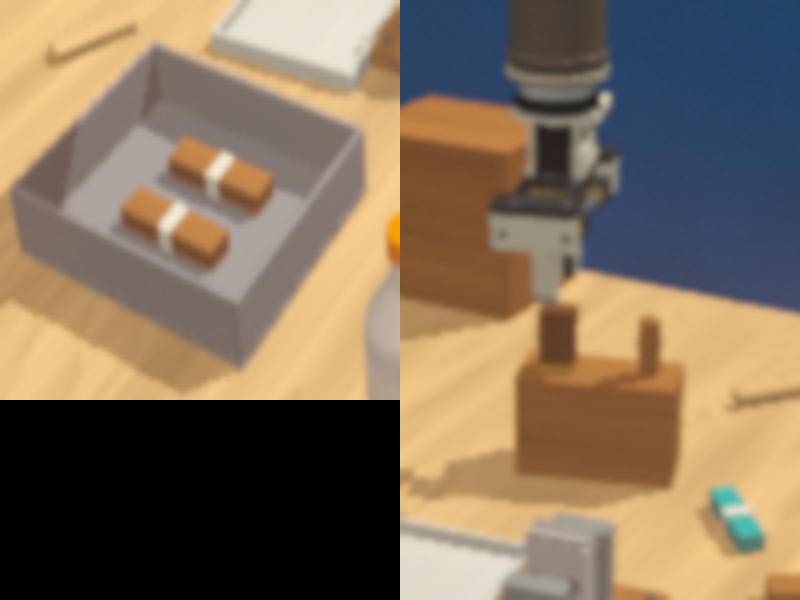

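Both bundles lie in the tote (left). The fingers straddle the gauge handle (scene ≈(250,137)). Descend and grip.

```bash

python3 -m creep '[[[0,0,0.5,0,0,0,-0.4],[0,0,0.6,0,0,0,-0.4],[0,0,0.6,0,0,0,-0.4],[0,0,0.5,0,0,0,-0.4],[0,0,0.3,0,0,0,-0.4],[0,0,0,0,0,0,-0.4],[0,0,0,0,0,0,-0.4]]]' |sed -n '2p;4p'
python3 -m creep '[[[0,0,0,0,0,0,1],[0,0,0,0,0,0,1],[0,0,0,0,0,0,1],[0,0,0,0,0,0,1],[0,0,0,0,0,0,1],[0,0,0,0,0,0,1]]]' 10

```

```text
tool_pos: [0.4594, 0.2826, 0.0798]
ft_force: [-0.1, 0.8, -0.0]
time: 20.55
tool_pos: [0.4593, 0.2828, 0.0798]
ee_rot: [[0.957, 0.289, 0.0], [0.289, -0.957, 0.0], [0.0, -0.0, -1.0]]
ft_force: [-1.0, 1.5, 0.2]
width: 0.0262
gripper_force: 10.0
```

```bash

python3 -m creep '[[[0,0,0,0,0,0,1],[0,0,-0.2,0,0,0,1],[0,0,-0.5,0,0,0,1],[0,0,-0.8,0,0,0,1],[0,0,-0.9,0,0,0,1],[0,0,-0.9,0,0,0,1],[0,0,-0.9,0,0,0,1],[0,0,-0.5,0,0,0,1],[0,0,0,0,0,0,1],[0,0,0,0,0,0,1]]]' 45
python3 -c "
from h import *
t=manip.grab_frame('top');cv2.imwrite('pics/top5.png',t);cv2.imwrite('pics/jig5.png',cv2.resize(t[172:222,214:284],(770,550),interpolation=cv2.INTER_CUBIC))
go(613,12,190,7.7)"
```

```text
time: 21.55
tool_pos: [0.4591, 0.2821, 0.1968]
ee_rot: [[0.958, 0.288, -0.0], [0.288, -0.958, -0.0], [-0.0, 0.0, -1.0]]
ft_force: [-0.2, 0.7, -1.9]
width: 0.0258
gripper_force: 45.0
shift units [ 2.79 12.12  0.25] turn units [0.01 0.01 1.05] tcp [458.8 281.9 196.2] F [ 0.7  0.6 -2.5] w 25.5 g 45.0 t 21.6
```

View pics/jig5.png

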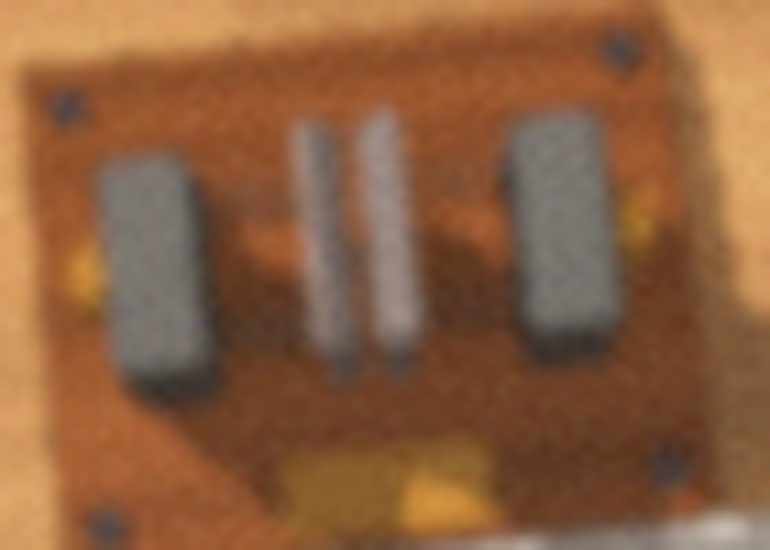

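The crop shows the posts and plates untouched, gap ≈ top px (246,193). The flare allows ±8 mm at entry, so I'll move over it and centre by side force.

```bash

python3 -m creep '[[[0.1,0.7,0,0,0,0,1],[0.23,0.96,0,0,0,0,1],[0.23,0.96,0,0,0,0,1],[0.23,0.96,0,0,0,0,1],[0.23,0.96,0,0,0,0,1],[0.23,0.96,0,0,0,0,1],[0.23,0.96,0,0,0,0,1],[0.23,0.96,0,0,0,0,1],[0.23,0.96,0,0,0,0,1],[0.23,0.96,0,0,0,0,1],[0.23,0.96,0,0,0,0,1],[0.23,0.96,0,0,0,0,1]]]' >/dev/null
python3 -m creep '[[[0.1,0.6,0,0,0,0,1],[0.06,0.25,0,0,0,0,1],[0,0,0,0,0,0.6,1],[0,0,0,0,0,0.45,1],[0,0,0,0,0,0,1],[0,0,0,0,0,0,1],[0,0,0,0,0,0,1]]]' >/dev/null
python3 - <<'E'
from h import *
go(613.5,12,180,7.7)
s=manip.grab_frame('scene');cv2.imwrite('pics/scene6.png',s);cv2.imwrite('pics/c6.png',cv2.resize(s[130:245,200:300],(522,600),interpolation=cv2.INTER_CUBIC))
E
```

```text
shift units [0.01 0.05 0.68] turn units [-0.    0.    0.02] tcp [613.2  13.3 197. ] F [-0.8 -0.1 -1.9] w 25.8 g 45.0 t 23.5
```

View pics/c6.png

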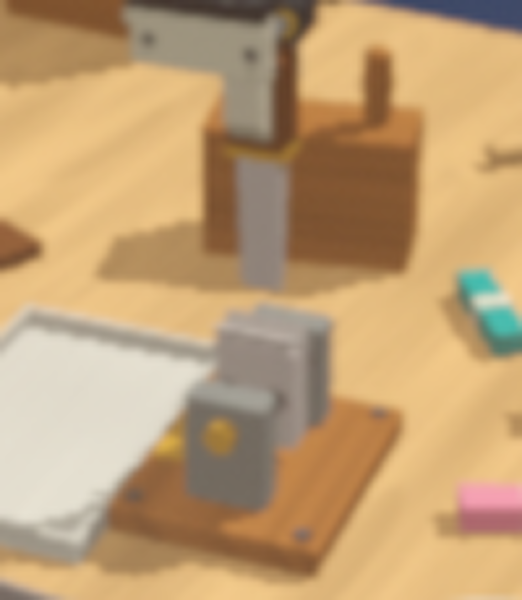

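The blade hangs tip-down just above the gap (tip ≈ scene (250,185), lips' middle ≈(253,192)), about 4 mm towards −x along the gap, which I'll correct. Now descend in guarded steps.

```bash

cat > f.py <<'E'
from h import *
s=manip.observe();F=np.array(s["ft_force"]);a=np.radians(7.7);p=np.array(s["tool_pos"])*1000;R=np.array(s["ee_rot"])
print("t",round(s["time"],2),"tip z",round(p[2]-64.8,1),"p",p.round(1),"F jigx,y,z",round(F[:2]@[np.cos(a),np.sin(a)],1),round(F[:2]@[-np.sin(a),np.cos(a)],1),round(F[2],1),"yaw",np.degrees(np.arctan2(R[1,0],R[0,0])).round(1),"w",round(s["width"]*1000,1),"tq",np.round(s["wrist_torque"],2))
E
python3 f.py
python3 -m creep '[[[0.16,0.03,0.5,0,0,0,1],[0,0,0.6,0,0,0,1],[0,0,0,0,0,0,1],[0,0,0,0,0,0,1]]]'>/dev/null; python3 f.py
python3 -m creep '[[[0,0,0.2,0,0,0,1],[0,0,0,0,0,0,1]]]'>/dev/null; python3 f.py
python3 -m creep '[[[0,0,0.2,0,0,0,1],[0,0,0,0,0,0,1]]]'>/dev/null; python3 f.py

```

```text
t 23.55 tip z 132.3 p [613.3  13.1 197.1] F jigx,y,z -0.1 0.1 -0.9 yaw 7.9 w 26.0 tq [-0.01 -0.01 -0.05]
t 23.95 tip z 104.3 p [617.3  12.4 169.1] F jigx,y,z -0.0 0.2 -0.6 yaw 7.8 w 25.7 tq [ 0.03 -0.04 -0.03]
t 24.15 tip z 99.7 p [617.5  12.5 164.5] F jigx,y,z 0.1 -0.4 -0.5 yaw 7.8 w 26.0 tq [-0.01  0.04 -0.08]
t 24.35 tip z 94.4 p [617.2  12.5 159.2] F jigx,y,z -0.8 -0.3 -1.3 yaw 7.8 w 25.9 tq [ 0.04  0.03 -0.01]
```

```bash

python3 -m creep '[[[0,0,0.2,0,0,0,1],[0,0,0,0,0,0,1]]]'>/dev/null; python3 f.py
python3 -m creep '[[[0,0,0.2,0,0,0,1],[0,0,0,0,0,0,1]]]'>/dev/null; python3 f.py
python3 -m creep '[[[0,0,0.15,0,0,0,1],[0,0,0,0,0,0,1]]]'>/dev/null; python3 f.py

```

```text
t 24.55 tip z 89.2 p [617.1  12.4 154. ] F jigx,y,z 0.0 0.3 -1.1 yaw 7.7 w 25.7 tq [ 0.03  0.05 -0.01]
t 24.75 tip z 84.1 p [617.1  12.4 148.9] F jigx,y,z -0.0 -0.6 -1.0 yaw 7.7 w 25.7 tq [ 0.05  0.   -0.01]
t 24.95 tip z 80.6 p [617.3  12.4 145.4] F jigx,y,z 0.6 0.3 -1.0 yaw 7.7 w 25.5 tq [-0.08 -0.06  0.03]
```

```bash

python3 -m creep '[[[0,0,0.15,0,0,0,1],[0,0,0,0,0,0,1]]]'>/dev/null; python3 f.py
python3 -m creep '[[[0,0,0.15,0,0,0,1],[0,0,0,0,0,0,1]]]'>/dev/null; python3 f.py
python3 -m creep '[[[0,0,0.12,0,0,0,1],[0,0,0,0,0,0,1]]]'>/dev/null; python3 f.py

```

```text
t 25.15 tip z 76.9 p [617.4  12.3 141.7] F jigx,y,z 0.1 -0.9 -2.6 yaw 7.7 w 25.2 tq [-0.13 -0.07  0.02]
t 25.35 tip z 73.3 p [617.6  12.4 138.1] F jigx,y,z 0.4 -0.7 -2.2 yaw 7.7 w 25.8 tq [-0.23 -0.21 -0.  ]
t 25.55 tip z 70.4 p [617.6  12.5 135.2] F jigx,y,z 1.6 -0.5 -3.6 yaw 7.7 w 25.7 tq [-0.12 -0.42 -0.02]
```

```bash

for k in 1 2 3; do python3 -m creep '[[[0,0,0,0,0,0,1]]]'>/dev/null; python3 f.py; done

```

```text
t 25.65 tip z 70.4 p [617.6  12.4 135.2] F jigx,y,z 1.3 -1.0 -3.0 yaw 7.7 w 25.7 tq [-0.22 -0.37  0.02]
t 25.75 tip z 70.5 p [617.5  12.5 135.3] F jigx,y,z 1.1 -0.7 -3.5 yaw 7.7 w 25.8 tq [-0.2  -0.42  0.05]
t 25.85 tip z 70.5 p [617.5  12.4 135.3] F jigx,y,z 0.7 -0.8 -3.3 yaw 7.7 w 25.6 tq [-0.18 -0.39 -0.05]
```

```bash

cat > g.py <<'E'
from h import *
E
python3 -m creep '[[[0,0,0.1,0,0,0,1],[0,0,0,0,0,0,1]]]'>/dev/null; python3 f.py
python3 -m creep '[[[0,0,0.1,0,0,0,1],[0,0,0,0,0,0,1]]]'>/dev/null; python3 f.py
python3 -m creep '[[[0,0,0,0,0,0,1]]]'>/dev/null; python3 f.py

```

```text
t 26.05 tip z 68.1 p [617.6  12.5 132.9] F jigx,y,z 0.4 -0.1 -1.3 yaw 7.7 w 25.8 tq [-0.25 -0.28 -0.02]
t 26.25 tip z 65.6 p [617.6  12.5 130.4] F jigx,y,z 0.8 -1.3 -1.1 yaw 7.8 w 26.0 tq [-0.24 -0.32 -0.03]
t 26.35 tip z 65.6 p [617.6  12.5 130.4] F jigx,y,z 1.9 -1.4 -0.5 yaw 7.7 w 25.6 tq [-0.29 -0.38 -0.06]
```

```bash

python3 -m creep '[[[0,0.015,0.08,0,0,0,1],[0,0,0,0,0,0,1]]]'>/dev/null; python3 f.py
python3 -m creep '[[[0,0,0,0,0,0,1]]]'>/dev/null; python3 f.py
python3 -m creep '[[[0,0,0.08,0,0,0,1],[0,0,0,0,0,0,1]]]'>/dev/null; python3 f.py
python3 -m creep '[[[0,0,0,0,0,0,1]]]'>/dev/null; python3 f.py

```

```text
t 26.55 tip z 63.5 p [617.6  12.3 128.3] F jigx,y,z 1.4 0.1 0.4 yaw 7.8 w 26.1 tq [-0.02 -0.36 -0.03]
t 26.65 tip z 63.6 p [617.6  12.3 128.4] F jigx,y,z 1.3 -0.1 -0.4 yaw 7.8 w 25.8 tq [-0.01 -0.35 -0.04]
t 26.85 tip z 61.6 p [617.6  12.3 126.4] F jigx,y,z 1.6 -0.1 0.7 yaw 7.8 w 25.6 tq [ 0.08 -0.32 -0.12]
t 26.95 tip z 61.5 p [617.6  12.3 126.3] F jigx,y,z 1.6 -0.2 0.5 yaw 7.8 w 26.3 tq [ 0.12 -0.37 -0.04]
```

```bash

python3 -m creep '[[[0,0,0.12,0,0,0,1],[0,0,0,0,0,0,1]]]'>/dev/null; python3 f.py
python3 -m creep '[[[0,0,0.12,0,0,0,1],[0,0,0,0,0,0,1]]]'>/dev/null; python3 f.py
python3 -m creep '[[[0,0,0,0,0,0,1]]]'>/dev/null; python3 f.py

```

```text
t 27.15 tip z 58.4 p [617.6  12.2 123.2] F jigx,y,z 1.4 0.6 0.6 yaw 7.8 w 25.9 tq [ 0.13 -0.41  0.03]
t 27.35 tip z 55.4 p [617.6  12.2 120.2] F jigx,y,z 1.7 0.4 -0.1 yaw 7.8 w 25.7 tq [ 0.21 -0.44  0.01]
t 27.45 tip z 55.4 p [617.6  12.2 120.2] F jigx,y,z 2.2 0.6 -0.5 yaw 7.8 w 25.7 tq [ 0.15 -0.58 -0.04]
```

```bash
cat > e.py <<'E'
from h import *
import sys
old=[cv2.imread(f"pics/scene{i}.png").astype(float) for i in(0,1,3,4,6)]
new=[manip.grab_frame("scene").astype(float) for _ in range(6)]
cv2.imwrite("pics/now_%s.png"%sys.argv[1],new[-1].astype(np.uint8))
def edge(im,c,rows,w=4):
    g=im.mean(2);r=[]
    for y in range(*rows):
        d=np.abs(np.diff(g[y,c-w:c+w+1]));d=np.clip(d-3,0,None);r.append((d*np.arange(c-w,c+w)).sum()/max(d.sum(),1))
    return np.array(r)
O,N=np.mean(old,0),np.mean(new,0)
for n,c,rows in(("near L",242,(194,202)),("near R",259,(197,211)),("far R",263,(194,207)),("post L (ref)",236,(206,222)),("post R(ref)",252,(208,224)),):
    a,b=edge(O,c,rows),edge(N,c,rows);sc=np.std([edge(o,c,rows).mean() for o in old])
    print(n,"at",a.mean().round(2),"shift med",np.median(b-a).round(2),"mean",(b-a).mean().round(2),"scatter of single old",sc.round(2))
G=lambda im,x0,y0,x1,y1:im.mean(2)[y0:y1,x0:x1]
for n,b in(("near patch",(239,190,262,214)),("far R patch",(259,191,270,208)),("tray ref",(195,185,235,232)),("base ref",(255,212,280,240))):
    print(n,np.round(cv2.phaseCorrelate(G(O,*b),G(N,*b),cv2.createHanningWindow((b[2]-b[0],b[3]-b[1]),cv2.CV_64F))[0],2))
E
python3 e.py a; python3 f.py; python3 -c "
from h import *
a=np.radians(7.7);ey=np.array([-np.sin(a),np.cos(a),0])
c=np.array([.617,.0122,.1]);print((proj('scene',[c+ey*.002])-proj('scene',[c])),(proj('scene',[c])))"
```

```text
near L at 240.26 shift med -0.42 mean -0.4 scatter of single old 0.01
near R at 259.37 shift med 0.23 mean 0.24 scatter of single old 0.01
far R at 261.97 shift med -0.09 mean -0.08 scatter of single old 0.0
post L (ref) at 175.35 shift med -0.0 mean 2.44 scatter of single old 2.37
post R(ref) at 251.62 shift med 0.04 mean 0.14 scatter of single old 0.02
near patch [-0.01  0.01]
far R patch [0.01 0.05]
tray ref [0.21 0.41]
base ref [0.54 0.01]
t 27.75 tip z 55.4 p [617.6  12.2 120.2] F jigx,y,z 2.6 0.9 -2.3 yaw 7.8 w 25.9 tq [ 0.27 -0.75  0.05]
[[ 0.24146205 -0.3159105 ]] [[251.20390104 194.87953431]]
```

Static readings are dominated by friction, so I'll back up to a thin section and measure the gap by lateral touch. Wrist torque is the low-noise signal.

```bash
cat > l.py <<'E'
from h import *
s=manip.observe();a=np.radians(7.7);p=np.array(s["tool_pos"])*1000;T=np.array(s["wrist_torque"]);F=np.array(s["ft_force"])
ex=np.array([np.cos(a),np.sin(a)]);ey=np.array([-np.sin(a),np.cos(a)])
print("t",round(s["time"],2),"tipz",round(p[2]-64.8,2),"jigy",round(p[:2]@ey,2),"Tx",round(T[:2]@ex,3),"Ty",round(T[:2]@ey,2),"Fx,y,z",round(F[:2]@ex,1),round(F[:2]@ey,1),round(F[2],1))
E
python3 -m creep '[[[0.02,0,-0.3,0,0,0,1],[0,0,-0.5,0,0,0,1],[0,0,-0.4,0,0,0,1],[0,0,-0.18,0,0,0,1],[0,0,0,0,0,0,1],[0,0,0,0,0,0,1]]]'>/dev/null; python3 l.py
python3 -m creep '[[[0,0.02,0,0,0,0,1],[0,0,0,0,0,0,1]]]'>/dev/null; python3 l.py
python3 -m creep '[[[0,0.02,0,0,0,0,1],[0,0,0,0,0,0,1]]]'>/dev/null; python3 l.py
python3 -m creep '[[[0,0.02,0,0,0,0,1],[0,0,0,0,0,0,1]]]'>/dev/null; python3 l.py
python3 -m creep '[[[0,0.02,0,0,0,0,1],[0,0,0,0,0,0,1]]]'>/dev/null; python3 l.py

```

```text
t 28.35 tipz 90.3 jigy -70.86 Tx 0.019 Ty 0.06 Fx,y,z -0.3 -0.6 -1.9
t 28.55 tipz 89.7 jigy -71.25 Tx 0.096 Ty 0.04 Fx,y,z -0.3 1.2 -2.1
t 28.75 tipz 89.81 jigy -71.55 Tx 0.232 Ty 0.06 Fx,y,z 0.0 1.5 -1.9
t 28.95 tipz 89.97 jigy -71.83 Tx 0.551 Ty 0.12 Fx,y,z -0.4 2.3 -2.3
t 29.15 tipz 89.97 jigy -72.28 Tx 0.837 Ty 0.21 Fx,y,z -0.5 3.6 -2.9
```

```bash

python3 -m creep '[[[0,-0.05,0,0,0,0,1],[0,-0.04,0,0,0,0,1],[0,0,0,0,0,0,1],[0,0,0,0,0,0,1]]]'>/dev/null; python3 l.py
python3 -m creep '[[[0,-0.02,0,0,0,0,1],[0,0,0,0,0,0,1]]]'>/dev/null; python3 l.py
python3 -m creep '[[[0,-0.02,0,0,0,0,1],[0,0,0,0,0,0,1]]]'>/dev/null; python3 l.py
python3 -m creep '[[[0,-0.02,0,0,0,0,1],[0,0,0,0,0,0,1]]]'>/dev/null; python3 l.py

```

```text
t 29.55 tipz 90.29 jigy -70.9 Tx 0.039 Ty 0.02 Fx,y,z 0.4 0.4 -1.2
t 29.75 tipz 90.2 jigy -70.03 Tx 0.07 Ty 0.06 Fx,y,z -0.5 0.2 -0.4
t 29.95 tipz 90.16 jigy -69.69 Tx -0.145 Ty 0.01 Fx,y,z -0.4 -1.9 -0.9
t 30.15 tipz 90.15 jigy -69.37 Tx -0.49 Ty -0.05 Fx,y,z -0.5 -1.5 -0.5
```

Gap ≈ 4.68 mm, centred at jig-y −70.6. The target is 7.18 mm of blade at the lips, i.e. tip z ≈ 58.5, about 1.25 mm per plate. Centre, then descend.

```bash

python3 -m creep '[[[0,0.06,0,0,0,0,1],[0,0,0,0,0,0,1],[0,0,0,0,0,0,1],[0,0,0,0,0,0,1]]]'>/dev/null; python3 l.py

```

```text
t 30.55 tipz 90.09 jigy -70.22 Tx -0.019 Ty -0.0 Fx,y,z -0.3 0.9 -1.2
```

```bash

python3 -m creep '[[[0,0.016,0.2,0,0,0,1],[0,0,0.4,0,0,0,1],[0,0,0.3,0,0,0,1],[0,0,0,0,0,0,1],[0,0,0,0,0,0,1]]]'>/dev/null; python3 l.py
python3 -m creep '[[[0,0,0.1,0,0,0,1]]]'>/dev/null; python3 l.py
python3 -m creep '[[[0,0,0.1,0,0,0,1]]]'>/dev/null; python3 l.py

```

```text
t 31.05 tipz 66.73 jigy -70.76 Tx 0.163 Ty 0.1 Fx,y,z 0.0 0.7 -3.7
t 31.15 tipz 65.37 jigy -70.74 Tx 0.214 Ty 0.31 Fx,y,z -0.7 0.2 2.5
t 31.25 tipz 63.19 jigy -70.73 Tx 0.247 Ty 0.08 Fx,y,z -0.1 0.8 4.3
```

```bash

python3 -m creep '[[[0,-0.006,0.06,0,0,0,1]]]'>/dev/null; python3 l.py
python3 -m creep '[[[0,0,0.06,0,0,0,1]]]'>/dev/null; python3 l.py
python3 -m creep '[[[0,0,0,0,0,0,1]]]'>/dev/null; python3 l.py

```

```text
t 31.35 tipz 61.62 jigy -70.68 Tx 0.171 Ty 0.1 Fx,y,z 0.2 0.9 4.0
t 31.45 tipz 60.16 jigy -70.7 Tx 0.201 Ty -0.06 Fx,y,z 0.1 -0.2 4.1
t 31.55 tipz 59.88 jigy -70.73 Tx 0.218 Ty -0.32 Fx,y,z 1.8 0.5 1.8
```

```bash

python3 -m creep '[[[0.01,-0.004,0.03,0,0,0,1]]]'>/dev/null; python3 l.py
python3 -m creep '[[[0,0,0,0,0,0,1],[0,0,0,0,0,0,1],[0,0,0,0,0,0,1]]]'>/dev/null; python3 l.py
python3 -m creep '[[[0,0,0,0,0,0,1],[0,0,0,0,0,0,1],[0,0,0,0,0,0,1]]]'|tail -2; python3 l.py

```

```text
t 31.65 tipz 59.26 jigy -70.68 Tx 0.125 Ty -0.0 Fx,y,z 0.7 0.7 4.0
t 31.95 tipz 59.07 jigy -70.67 Tx 0.175 Ty -0.4 Fx,y,z 0.1 0.2 4.2
width: 0.0257
gripper_force: 45.0
t 32.25 tipz 59.01 jigy -70.65 Tx 0.153 Ty -0.58 Fx,y,z 1.7 -0.1 3.4
```

```bash
python3 -c "
from cell import manip
print(manip.finish_job())"
```

```text
the job is handed in; nothing more can be done
None
```

Job handed in at about 32 s: both bundles are released in the tote, and the gauge is held still in the gap at an estimated 1.2 mm deflection per plate (from touch and force readings, not seen) with roughly a 5 N push.

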